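Close off a batch at the tool grinder

TASK

Close off this batch of reground turning tools: lay every tool flat in the out-tray, none on top of another or on the rim. Then squeeze the scanner's trigger fully for about half a second and let it go to log the batch, and only after that turn the piece counter's reset knob back anticlockwise until it is fully against its zero stop, ready for the next batch. Leave the stone and everything else on the bench where it is.

Things in the scene. Friction and masses are not known exactly. Their poses are not given: they have to be found in the camera images.
- tool1: turning tool: dark square steel shank 90 long, 22 x 22, with a bright pointed nose that reaches 62 from the origin; 0.3 kg. Origin: centre of the shank (11 above what it lies on); x along the shank to the nose. May be absent (3 to 5 of the 5 are there). (mm)
- tool2: turning tool: dark square steel shank 90 long, 22 x 22, with a bright pointed nose that reaches 62 from the origin; 0.3 kg. Origin: centre of the shank (11 above what it lies on); x along the shank to the nose. May be absent (3 to 5 of the 5 are there). (mm)
- tool3: turning tool: dark square steel shank 90 long, 22 x 22, with a bright pointed nose that reaches 62 from the origin; 0.3 kg. Origin: centre of the shank (11 above what it lies on); x along the shank to the nose. May be absent (3 to 5 of the 5 are there). (mm)
- tool4: turning tool: dark square steel shank 90 long, 22 x 22, with a bright pointed nose that reaches 62 from the origin; 0.3 kg. Origin: centre of the shank (11 above what it lies on); x along the shank to the nose. May be absent (3 to 5 of the 5 are there). (mm)
- tool5: turning tool: dark square steel shank 90 long, 22 x 22, with a bright pointed nose that reaches 62 from the origin; 0.3 kg. Origin: centre of the shank (11 above what it lies on); x along the shank to the nose. May be absent (3 to 5 of the 5 are there). (mm)
- tray: the out-tray, fixed: shallow open aluminium tray, inside 170 (its x) by 300 (its y), floor 5 thick, walls 5 thick and 22 high. Origin: centre of its underside, on the bench; z up. White paper label on its -x outside wall. Room for five tools side by side, 52 apart along its y, lying along its x. (mm)
- scanner: hand scanner clamped upside down in a fixed bench stand (base 120 x 90), its black grip standing up. Origin: centre of the base's underside; z up. The head lies 48 to 98 above the bench, and its window looks to -x. The grip, 30 (x) by 32 (y), stands on the origin's axis from 98 to 195 high. On its -x side, with a 12 gap, stands the trigger. (mm)
- scan_squeeze (a point): where to put the middle between the fingertips' pads to squeeze the trigger against the grip: 168 above the bench, 6 to the trigger side (-x) of the grip's middle. Axes as the scanner's: the fingers close along its x. Over trigger and grip it measures 52 at rest, 41 to 42 squeezed. (mm)
- scan_trigger (a joint): the scanner's trigger: grey bar 10 thick, 22 wide, 82 tall, hinged at its lower end 104 above the bench, free end up; rad, 0 at rest, 0.18 fully squeezed against its stop. Its spring returns it; about 8 N at the squeeze point for the full stroke. (lengths in mm)
- counter: the grinder's piece counter: fixed green box 130 x 130 x 60 high, white dial and reset knob on top. Origin: centre of its underside; z up. The zero stop is a small steel pin that stands on the dial's rim on the +x side, just past +x anticlockwise; tick marks run clockwise from it. (mm)
- knob_grip (a point): on the reset knob's axis, 96 above the bench, the height to grip at. The knob: steel disc of 68 diameter (top 75 above the bench) with a black bar 66 long, 14 thick, 30 high across it (75 to 105 above the bench). x along the bar, towards its end with the white line and pointer; z up. (mm)
- reset_knob (a joint): the reset knob, rad clockwise from above from its zero stop: at 0 its pointer lies along the counter's +x, against the stop pin. Turn it anticlockwise (seen from above) to go back to 0. Starts at 1.9 to 3.9; light friction (0.05 N m), stays where it is left. (lengths in mm)
- stone: dressing stone, a reddish block 100 x 26 x 26 among the tools; not for the tray. Origin: centre of its underside. (mm)
- vblock: steel V-block 70 x 55 x 45 beyond the tray. Origin: centre of its underside. (mm)
- oil: white oil bottle, 60 diameter, 120 high, beyond the tray. Origin: centre of its underside. (mm)
- mug: white mug, 80 diameter, 90 high, at the near right. Origin: centre of its underside. (mm)
- caliper: steel caliper lying flat, 180 long, up to 12 high, at the near left. Origin: under the middle of its beam. (mm)

How it is judged:
By the outcome, as a careful person would: the job done as asked, in the order asked, and still so for the second after the job is handed in, with the robot touching nothing.
Of tool1, tool2, tool3, tool4, tool5 only 3 to 5 are there at a start; the rules pass over those that are not, and their reading is None.
At some moment in a run one of tool1, tool2, tool3, tool4, tool5 may be knocked a few centimetres aside while the robot is not near it.
Once in a run the grip may slacken for a moment while it holds something.
It also fails if it takes over 210 s, if anything falls off the work surface, if the arm or the gripper's body presses on something with over 40 N, if the wrist force passes 120 N, or if a joint passes its speed limit or range.

ROBOT

A 6-joint arm with a two-finger parallel gripper is mounted at the origin on the work surface. World frame = base frame: x ahead of the robot, y to its left, z up, the work surface at z = 0. Lengths are in m, angles in rad, forces in N, time in s.
With the tool pointing down it reaches from about 0.25 to 0.775 m from the base axis. Payload 4 kg.
Tool frame: the origin (TCP) lies on the centre line of the jaws, within the pads' length; the fingertips stand robot.tips_ahead ahead of it and the grasp point (between the pads) lies 8 mm behind it (robot.tips_ahead is the distance from the TCP to the fingertips, in m); z points along the fingers, y is the line along which they close (so a half turn about z gives the same grasp; the last joint's range is limited). The gripper opens to 94 mm and grips with 3 to 60 N. Pads are 16 mm wide; open, the fingers measure 119 mm over their backs; the gripper's body (75 mm by 177 mm) begins 78 mm behind the grasp point.
Start: joints at [1.15, 0.087, 1.371, -0, 1.684, -0.103], TCP at [0.172, 0.522, 0.217] pointing down, gripper open.
Joint ranges: [-3.1, 3.1], [-0.76, 2.03], [0.27, 2.55], [-1.08, 4.22], [0.17, 2.65], [-2.57, 2.57]. Speed limits (rad/s): [2.79, 2.79, 3.14, 3.14, 3.14, 3.14].

INTERFACE

Orientations are given as [roll, pitch, yaw] about the fixed x, y, z axes, in that order (R = Rz(yaw) Ry(pitch) Rx(roll)).
In Python, from bench import robot, snapshot, close_job, spotter gives the robot as it stands. The module is installed in compiled form; this text tells all that it offers.
- The arm moves only by the tool servo_tool, never from a script. Its argument "commands" is one flat list of numbers, 7 for each row, row after row: the shift along the tool's x, y, z in m, then the turn, a rotation vector about the tool's x, y, z in degrees, then the finger opening in m, from 0 to 0.094. In form: [x, y, z, ax, ay, az, grip, x, y, z, ax, ay, az, grip, ...]. A call has 1 to 10 rows; each row is the pose to reach, as a shift and turn from the pose commanded when the call began, along the tool's axes at that moment; what a row does not reach only later rows make up. A row lasts 1/8 s, in which the tool goes at most 62.5 mm and 10.7 degrees, less where a joint would pass 70% of its speed; a pose out of reach is approached as far as the arm can. A call with a gripper value outside its range is refused whole. The fingers move at their own pace and stop on an object; the grip force is fixed at half the most. Time passes only in rows, so rows that repeat a pose let the fingers close. It gives the time, the measured TCP pose, the force, the opening and the grip force at its end, in the units of the state.
- robot.get_obs(): the state, without advancing time (a new reading comes with each control period).
- snapshot(name): name is "scene" or "top" or "wrist"; returns a dict with "img" (400x640x3 uint8, blue, green, red), "camera_matrix" (3x3 intrinsics, pixels), "extrinsics" (4x4, takes a point from camera to world coordinates); the wrist camera has in their place "hand_eye" (4x4, takes a point from camera to tool coordinates, whose origin is the TCP and whose axes are the flange's). Camera axes: x right, y down, z forward; pixel columns grow to the right and rows downward; lengths in m; the calibration is good to about 2 mm. A picture is of the moment at which its call begins: read the wrist's pose just before it. There is no depth.
- close_job(): hands the job in; it is judged then, once.
Trained networks look in a picture, given as the dict that the camera call returned (one of the last four; its "shot" number tells which), for a name from the list of things; names that differ only in an ending like _2 or _b are one class to them, and where a whole thing is asked for, a point or a joint stands for the part that bears it (a point fixed in the world has none). Each returns a list of dicts, best first, with "conf" (0 to 1); they miss things now and then, are a little off and sometimes report something else, mostly with a low value. They report only what shows in the picture. A call takes as long as a camera call.
- spotter.trace(name, picture): "region" (400x640 bool, what is visible of it) and "box" ([left, top, width, height] in pixels, round what is visible of it).
The state is a dict: "time": time; "joint_positions": joint angles; "qvel": joint speeds; "joint_torque": joint torques, N m; "tool_pos": TCP position; "ee_rot": TCP orientation; "wrist_force": force on the tool from outside, world axes, zero at the start; "wrist_torque": the same for the moment, N m; "width": finger opening in m; "finger_force": force on a finger pad.
Only numpy, scipy, OpenCV 4.12 (cv2) and the standard library are available. Lean on these libraries where they do the work, as an engineer would, in place of code of your own. Each camera call takes 0.05 s, during which the arm holds its last target. There are 200 camera calls.

## Working session

There is one attempt and no reset: what is moved stays moved. The work goes in short steps, Python scripts to look and compute and a tool call to move; the robot and the scene stay as the last step left them, time stands still between calls to the robot, and variables do not carry over. Pictures are saved under pics/ and viewed, at most 14 in all, crops included, and the job is handed in when it is done.

Besides the shell and the picture viewer there is one more tool, called after ">>>" as name(argument=value, ...), one argument or row to a line, values as JSON. servo_tool: Moves the arm, as the interface text tells. Its arguments: {"type":"object","properties":{"commands":{"type":"array","items":{"type":"number"}}},"required":["commands"]}

```bash
mkdir -p pics; cat > h.py <<'E'
import numpy as np, cv2
from bench import robot, snapshot, close_job, spotter
from scipy.spatial.transform import Rotation as R
def ray(s,uv,obs=None):
    K=s["camera_matrix"]
    if "extrinsics" in s: T=s["extrinsics"]
    else:
        P=np.eye(4);P[:3,:3]=R.from_euler('xyz',obs["ee_rot"]).as_matrix();P[:3,3]=obs["tool_pos"];T=P@s["hand_eye"]
    uv=np.atleast_2d(np.float64(uv))
    d=np.c_[uv,np.ones(len(uv))]@np.linalg.inv(K).T@T[:3,:3].T
    return T[:3,3],d
def at(s,uv,z,obs=None):
    o,d=ray(s,uv,obs); return (o+d*((z-o[2])/d[:,2])[:,None])
def proj(s,p,obs=None):
    T=s["extrinsics"]; q=(np.atleast_2d(p)-T[:3,3])@T[:3,:3]; q=q@s["camera_matrix"].T; return q[:,:2]/q[:,2:]
E
python3 - <<'E'
from h import *
o=robot.get_obs();print({k:np.round(v,3).tolist() for k,v in o.items()}, robot.tips_ahead)
for n in("top","scene"):
    s=snapshot(n);cv2.imwrite(f"pics/{n}0.png",s["img"]);
    print(n,np.round(s["extrinsics"],3).tolist(),np.round(s["camera_matrix"],1).tolist())
    if n=="top":
        for t in "tool1 tray scanner scan_trigger counter knob_grip stone vblock oil mug caliper".split():
            for r in spotter.trace(t,s):
                if r["conf"]<.3: continue
                m=r["region"].astype(np.uint8);c,_=cv2.findContours(m,0,1);c=max(c,key=cv2.contourArea)
                q=cv2.boxPoints(cv2.minAreaRect(c)); print(t,round(r["conf"],2),r["box"],at(s,q,.022)[:,:2].round(3).tolist())
E
```

```text
{'time': 0.0, 'joint_positions': [1.15, 0.088, 1.372, -0.0, 1.684, -0.103], 'qvel': [0.0, 0.001, -0.001, -0.001, 0.002, -0.002], 'joint_torque': [0.001, -34.018, -30.243, 0.072, 0.033, -0.0], 'tool_pos': [0.172, 0.522, 0.215], 'ee_rot': [-3.139, -0.0, 2.824], 'wrist_force': [-0.074, 0.501, -0.368], 'wrist_torque': [0.014, -0.044, -0.029], 'finger_force': 0.0, 'width': 0.094} 0.011
top [[0.015, -0.983, 0.185, 0.335], [-1.0, -0.014, 0.01, 0.022], [-0.007, -0.185, -0.983, 1.233], [0.0, 0.0, 0.0, 1.0]] [[399.7, 0.0, 326.1], [0.0, 399.7, 193.0], [0.0, 0.0, 1.0]]
tool1 0.73 [258.8, 215.0, 13.8, 33.2] [[0.4, 0.238], [0.498, 0.217], [0.492, 0.193], [0.394, 0.214]]
tool1 0.61 [402.0, 217.1, 13.2, 34.4] [[0.391, -0.196], [0.492, -0.213], [0.488, -0.241], [0.387, -0.224]]
tool1 0.54 [321.2, 222.0, 6.2, 37.8] [[0.47, 0.048], [0.47, 0.027], [0.374, 0.025], [0.374, 0.046]]
tray 0.71 [285.9, 144.5, 102.1, 59.4] [[0.725, 0.163], [0.729, -0.153], [0.541, -0.15], [0.536, 0.157]]
scanner 0.69 [221.3, 195.2, 12.9, 11.8] [[0.543, 0.36], [0.562, 0.343], [0.536, 0.315], [0.517, 0.333]]
scanner 0.6 [209.5, 
[... 627 characters left out ...]
e 0.89 [376.2, 228.0, 15.2, 28.8] [[0.374, -0.112], [0.469, -0.14], [0.462, -0.169], [0.366, -0.141]]
vblock 0.7 [240.3, 122.1, 25.2, 29.7] [[0.744, 0.314], [0.792, 0.277], [0.737, 0.215], [0.69, 0.252]]
oil 0.9 [412.9, 126.9, 21.5, 25.6] [[0.732, -0.23], [0.794, -0.29], [0.753, -0.328], [0.692, -0.268]]
mug 0.69 [462.4, 228.1, 35.6, 39.3] [[0.373, -0.349], [0.459, -0.398], [0.403, -0.506], [0.318, -0.456]]
caliper 0.64 [152.3, 238.3, 57.8, 32.0] [[0.373, 0.564], [0.424, 0.539], [0.338, 0.378], [0.288, 0.404]]
scene [[0.104, 0.655, -0.748, 1.481], [0.995, -0.071, 0.077, -0.099], [-0.003, -0.752, -0.659, 0.946], [0.0, 0.0, 0.0, 1.0]] [[402.3, 0.0, 319.5], [0.0, 402.3, 205.0], [0.0, 0.0, 1.0]]
```

```bash
python3 - <<'E'
import cv2
a=cv2.imread("pics/top0.png")[100:290,140:520]
cv2.imwrite("pics/topc.png",cv2.resize(a,None,fx=2.1,fy=2.1,interpolation=2))
a=cv2.imread("pics/scene0.png")
cv2.imwrite("pics/scenec.png",cv2.resize(a,None,fx=1.25,fy=1.25,interpolation=2))
E
```

```text
(no output)
```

View pics/topc.png

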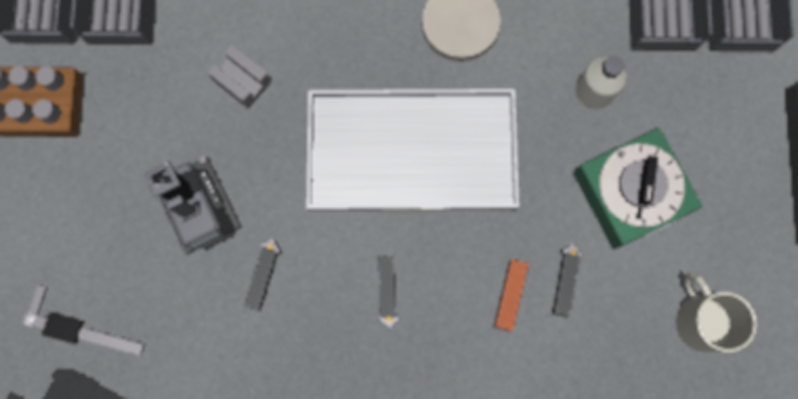

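View pics/scenec.png

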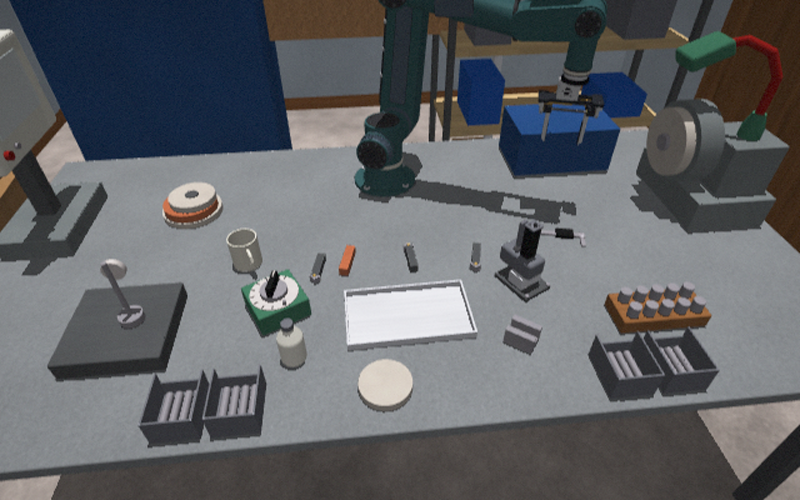

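Top view: three tools, at crop pixels (262,275), (387,290) and (567,283). The stone is at (512,295) and the tray is centred at (412,150). The scanner is at (195,205). The counter is at (640,187), with its pin near (620,155). The scene view confirms the same layout. I'll move above the left tool first.

```bash
cat >> h.py <<'E'
def go(p,yaw,o=None):
    o=o or robot.get_obs(); M=R.from_euler('xyz',o["ee_rot"]); G=R.from_euler('xyz',[np.pi,0,yaw])
    print("shift",M.inv().apply(np.array(p)-o["tool_pos"]).round(4).tolist(),"turn",np.degrees((M.inv()*G).as_rotvec()).round(1).tolist())
def segs(name,s,o,z,minc=.3):
    out=[]
    for r in spotter.trace(name,s):
        if r["conf"]<minc: continue
        c,_=cv2.findContours(r["region"].astype(np.uint8),0,1);c=max(c,key=cv2.contourArea)
        w=at(s,c[:,0],z,o)[:,:2].astype(np.float32)
        (cx,cy),_,_=cv2.minAreaRect(w*1000); q=cv2.boxPoints(cv2.minAreaRect(w*1000))
        a,b=q[1]-q[0],q[2]-q[1]; l=a if np.linalg.norm(a)>np.linalg.norm(b) else b
        out.append((round(r["conf"],2),[round(cx),round(cy)],sorted([round(float(np.linalg.norm(a)),1),round(float(np.linalg.norm(b)),1)]),round(float(np.degrees(np.arctan2(l[1],l[0])))%180,1)))
    return out
E
python3 - <<'E'
from h import *
go([.40,.215,.20],np.radians(168))
E
```

```text
shift [-0.3128, -0.2208, 0.0165] turn [0.0, 0.0, -6.2]
```

>>> servo_tool(
  commands=[-0.313, -0.221, 0.017, 0, 0, -6.2, 0.06, -0.313, -0.221, 0.017, 0, 0, -6.2, 0.06, -0.313, -0.221, 0.017, 0, 0, -6.2, 0.06, -0.313, -0.221, 0.017, 0, 0, -6.2, 0.06, -0.313, -0.221, 0.017, 0, 0, -6.2, 0.06, -0.313, -0.221, 0.017, 0, 0, -6.2, 0.06, -0.313, -0.221, 0.017, 0, 0, -6.2, 0.06, -0.313, -0.221, 0.017, 0, 0, -6.2, 0.06, -0.313, -0.221, 0.017, 0, 0, -6.2, 0.06, -0.313, -0.221, 0.017, 0, 0, -6.2, 0.06],
)

```text
time: 1.9
tool_pos: [0.3994, 0.216, 0.1996]
ee_rot: [3.141, 0.0, 2.935]
wrist_force: [-0.4, 0.3, -0.5]
width: 0.0598
finger_force: 0.0
```

```bash
python3 - <<'E'
from h import *
o=robot.get_obs();s=snapshot("wrist");print(o["tool_pos"],o["ee_rot"],np.round(s["hand_eye"],3).tolist(),s["camera_matrix"].round(0).tolist())
cv2.imwrite("pics/w1.png",s["img"])
for z in(.022,.011):print(segs("tool1",s,o,z))
E
```

```text
[0.39941392 0.21601655 0.19961406] [3.14116712e+00 9.96192927e-06 2.93475140e+00] [[0.0, -0.974, -0.227, 0.066], [1.0, 0.0, 0.0, 0.001], [-0.0, -0.227, 0.974, -0.169], [0.0, 0.0, 0.0, 1.0]] [[281.0, 0.0, 320.0], [0.0, 281.0, 195.0], [0.0, 0.0, 1.0]]
[(0.94, [406, 44], [37.5, 76.8], 179.6), (0.81, [443, 221], [27.8, 104.7], 167.2), (0.58, [398, -199], [22.4, 49.7], 97.9)]
[(0.94, [409, 38], [38.7, 79.3], 179.6), (0.81, [446, 221], [28.7, 108.1], 167.2), (0.58, [400, -212], [23.2, 51.3], 97.9)]
```

View pics/w1.png

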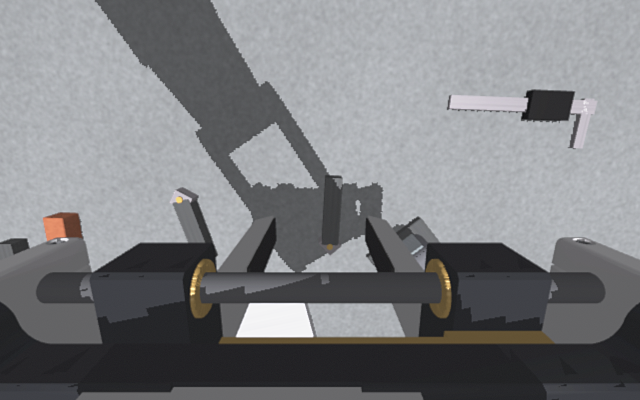

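The wrist view shows the first tool between the fingers: back end at (332,177), nose at (329,248). The second tool's nose is at (184,195).

```bash
python3 - <<'E'
from h import *
o=robot.get_obs();s={"camera_matrix":None}
s=snapshot("wrist")
r=[r for r in spotter.trace("tool1",s) if 300<r["box"][0]<345][0]["region"]
for v in range(174,256,6):
    u=np.where(r[v])[0]
    if len(u): print(v,u.min(),u.max(), at(s,[[u.min(),v],[u.max()+1,v]],.022,o)[:,:2].round(4).tolist())
cv2.imwrite("pics/w1c.png",cv2.resize(s["img"][160:265,270:400],None,fx=5,fy=5,interpolation=0))
E
```

```text
180 325 342 [[0.3965, 0.2231], [0.4011, 0.2451]]
186 325 342 [[0.404, 0.2216], [0.4086, 0.2437]]
192 325 341 [[0.4115, 0.22], [0.416, 0.241]]
198 323 341 [[0.4186, 0.216], [0.4236, 0.2395]]
204 324 341 [[0.4266, 0.2156], [0.4313, 0.238]]
210 324 341 [[0.4344, 0.214], [0.4391, 0.2365]]
216 323 341 [[0.442, 0.2111], [0.447, 0.235]]
222 323 340 [[0.4499, 0.2095], [0.4547, 0.2322]]
228 323 339 [[0.4579, 0.2078], [0.4625, 0.2294]]
234 322 339 [[0.4657, 0.2048], [0.4706, 0.2278]]
240 319 340 [[0.4731, 0.1993], [0.479, 0.2275]]
246 322 340 [[0.4822, 0.2014], [0.4873, 0.2259]]
252 328 333 [[0.4922, 0.2074], [0.4938, 0.2152]]
```

View pics/w1c.png

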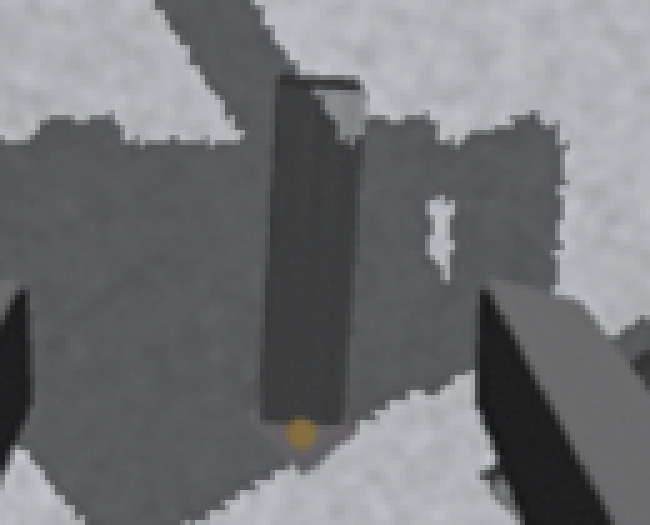

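```bash
python3 - <<'E'
from h import *
go([.4395,.2243,.015],np.radians(166))
E
```

```text
shift [-0.0369, 0.0171, 0.1845] turn [0.0, 0.0, 2.1]
```

>>> servo_tool(
  commands=[-0.037, 0.017, 0.1, 0, 0, 2.1, 0.06, -0.037, 0.017, 0.1, 0, 0, 2.1, 0.06, -0.037, 0.017, 0.13, 0, 0, 2.1, 0.06, -0.037, 0.017, 0.16, 0, 0, 2.1, 0.06, -0.037, 0.017, 0.184, 0, 0, 2.1, 0.06, -0.037, 0.017, 0.184, 0, 0, 2.1, 0.06, -0.037, 0.017, 0.184, 0, 0, 2.1, 0.06, -0.037, 0.017, 0.184, 0, 0, 2.1, 0.01, -0.037, 0.017, 0.184, 0, 0, 2.1, 0.01, -0.037, 0.017, 0.184, 0, 0, 2.1, 0.01],
)

```text
time: 3.4
tool_pos: [0.4401, 0.2238, 0.0159]
ee_rot: [3.141, 0.001, 2.895]
wrist_force: [0.4, -1.0, -0.5]
width: 0.0336
finger_force: 0.0
```

>>> servo_tool(
  commands=[0, 0, 0, 0, 0, 0, 0.01, 0, 0, 0, 0, 0, 0, 0.01, 0, 0, -0.04, 0, 0, 0, 0.01, 0, 0, -0.08, 0, 0, 0, 0.01, 0, 0, -0.08, 0, 0, 0, 0.01],
)

```text
time: 4.03
tool_pos: [0.442, 0.2246, 0.0981]
ee_rot: [3.137, 0.005, 2.895]
wrist_force: [0.2, 0.2, -4.2]
width: 0.0219
finger_force: 30.0
```

```bash
python3 - <<'E'
from h import *
o=robot.get_obs()
s=snapshot("top")
print(segs("tray",s,o,.022),segs("tool1",s,o,.022))
go([.625,.09,.10],np.pi)
go([.625,.09,.023],np.pi)
cv2.imwrite("pics/t1.png",cv2.resize(s["img"][130:270,200:420],None,fx=3.5,fy=3.5,interpolation=2))
E
```

```text
[(0.63, [631, 3], [185.6, 310.1], 90.7), (0.45, [421, 37], [26.5, 105.9], 6.7)] [(0.75, [441, -222], [25.2, 98.9], 170.1), (0.6, [409, 250], [3.0, 6.1], 2.8), (0.5, [422, 39], [29.6, 103.5], 6.5)]
shift [-0.2135, -0.0836, -0.0078] turn [-0.1, -0.2, -14.1]
shift [-0.2138, -0.0834, 0.0692] turn [-0.1, -0.2, -14.1]
```

View pics/t1.png

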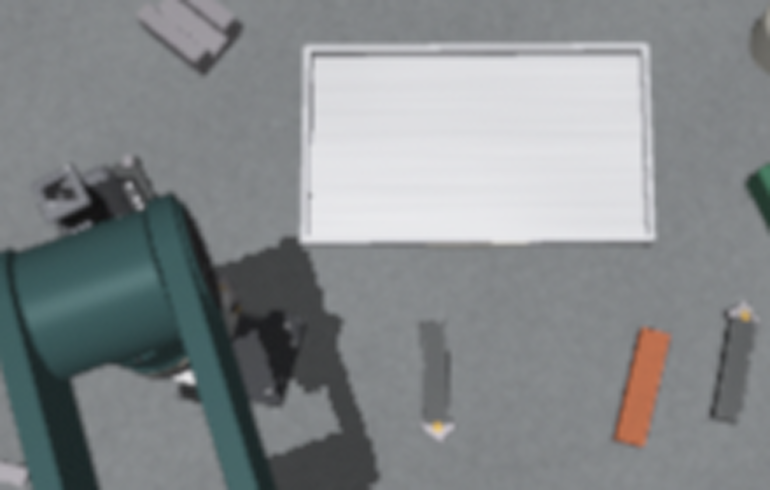

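>>> servo_tool(
  commands=[-0.05, -0.02, -0.008, 0, 0, -3, 0.01, -0.1, -0.04, -0.008, 0, 0, -7, 0.01, -0.15, -0.06, -0.008, 0, 0, -10, 0.01, -0.19, -0.075, -0.008, 0, 0, -13, 0.01, -0.2135, -0.0836, -0.008, -0.1, -0.2, -14.1, 0.01, -0.2135, -0.0836, -0.008, -0.1, -0.2, -14.1, 0.01, -0.2135, -0.0836, 0.02, -0.1, -0.2, -14.1, 0.01, -0.2135, -0.0836, 0.05, -0.1, -0.2, -14.1, 0.01, -0.2135, -0.0836, 0.07, -0.1, -0.2, -14.1, 0.01, -0.2135, -0.0836, 0.07, -0.1, -0.2, -14.1, 0.01],
)

```text
time: 5.42
tool_pos: [0.6246, 0.0911, 0.0233]
ee_rot: [3.14, -0.001, -3.141]
wrist_force: [0.7, -0.0, -3.6]
width: 0.0221
finger_force: 30.0
```

>>> servo_tool(
  commands=[0, 0, 0, 0, 0, 0, 0.01, 0, 0, 0, 0, 0, 0, 0.01],
)

```text
time: 5.68
tool_pos: [0.6273, 0.0907, 0.0268]
ee_rot: [3.14, 0.006, 3.142]
wrist_force: [-0.0, 0.2, -3.7]
width: 0.0217
finger_force: 30.0
```

>>> servo_tool(
  commands=[0, 0, 0.002, 0, 0, 0, 0.01, 0, 0, 0.004, 0, 0, 0, 0.01, 0, 0, 0.004, 0, 0, 0, 0.01, 0, 0, 0.004, 0, 0, 0, 0.01],
)

```text
time: 6.18
tool_pos: [0.6265, 0.0905, 0.0214]
ee_rot: [3.14, 0.004, 3.141]
wrist_force: [0.1, 0.7, -3.9]
width: 0.0216
finger_force: 30.0
```

>>> servo_tool(
  commands=[0, 0, 0.002, 0, 0, 0, 0.01, 0, 0, 0.002, 0, 0, 0, 0.01, 0, 0, 0.002, 0, 0, 0, 0.05, 0, 0, 0.002, 0, 0, 0, 0.05, 0, 0, 0.002, 0, 0, 0, 0.05, 0, 0, -0.05, 0, 0, 0, 0.05, 0, 0, -0.1, 0, 0, 0, 0.05, 0, 0, -0.16, 0, 0, 0, 0.05, 0, 0, -0.18, 0, 0, 0, 0.05],
)

```text
time: 7.3
tool_pos: [0.6279, 0.0905, 0.2077]
ee_rot: [3.14, 0.013, 3.141]
wrist_force: [0.7, -0.0, 0.3]
width: 0.0499
finger_force: 0.0
```

```bash
python3 - <<'E'
from h import *
go([.38,.036,.20],np.pi)
E
```

```text
shift [0.2479, -0.0545, 0.0043] turn [0.1, 0.8, -0.0]
```

>>> servo_tool(
  commands=[0.06, -0.014, 0.002, 0, 0, 0, 0.06, 0.12, -0.028, 0.002, 0, 0, 0, 0.06, 0.18, -0.042, 0.004, 0, 0, 0, 0.06, 0.235, -0.054, 0.004, 0, 0, 0, 0.06, 0.247, -0.0545, 0.004, 0, 0, 0, 0.06, 0.247, -0.0545, 0.004, 0, 0, 0, 0.06, 0.247, -0.0545, 0.004, 0, 0, 0, 0.06, 0.247, -0.0545, 0.004, 0, 0, 0, 0.06],
)

```text
time: 8.3
tool_pos: [0.3799, 0.036, 0.1963]
ee_rot: [3.14, 0.003, -3.141]
wrist_force: [0.5, -0.5, -0.8]
width: 0.0604
finger_force: 0.0
```

```bash
cat >> h.py <<'E'
def shank(s,o,uc,z=.022):
    """shank's top centre: edges fitted by rows of the dark region about column uc"""
    best=[r for r in spotter.trace("tool1",s) if abs(r["box"][0]+r["box"][2]/2-uc)<40]
    for b in best:
        r=b["region"]; print(b["conf"],np.round(b["box"]))
        vs=np.where(r.any(1))[0]
        for v in vs[::5]:
            u=np.where(r[v])[0]; print(v,u.min(),u.max(),at(s,[[(u.min()+u.max()+1)/2,v]],z,o)[0,:2].round(4).tolist(),round(1000*float(np.ptp(at(s,[[u.min(),v],[u.max()+1,v]],z,o)[:,1])),1))
E
python3 - <<'E'
from h import *
o=robot.get_obs();print(o["tool_pos"],o["ee_rot"]);s=snapshot("wrist")
cv2.imwrite("pics/w2.png",s["img"]); np.save("w2.npy",s["img"])
shank(s,o,320)
t=snapshot("top");print(segs("tool1",t,o,.022),segs("tool1",t,o,.027))
cv2.imwrite("pics/w2c.png",cv2.resize(s["img"][140:300,240:400],None,fx=3.7,fy=3.7,interpolation=0))
E
```

```text
[0.37992436 0.03600413 0.19634356] [ 3.14008441e+00  3.04623981e-03 -3.14131783e+00]
0.82 [307. 175.  25.  81.]
174 318 321 [0.3679, 0.0369] 4.9
179 313 326 [0.3741, 0.0369] 17.3
184 309 332 [0.3804, 0.0382] 29.8
189 311 331 [0.3868, 0.0388] 26.1
194 313 331 [0.3932, 0.0401] 23.8
199 313 331 [0.3996, 0.0401] 23.9
204 314 330 [0.4061, 0.0401] 21.4
209 314 330 [0.4127, 0.0401] 21.5
214 314 331 [0.4193, 0.0408] 22.9
219 315 331 [0.4259, 0.0414] 21.7
224 315 331 [0.4327, 0.0414] 21.8
229 315 331 [0.4394, 0.0415] 21.9
234 316 332 [0.4463, 0.0428] 22.0
239 316 332 [0.4532, 0.0428] 22.1
244 316 332 [0.4601, 0.0428] 22.2
249 316 332 [0.4672, 0.0429] 22.3
254 318 331 [0.4743, 0.0436] 18.4
[(0.71, [442, -221], [28.6, 103.0], 170.1), (0.69, [388, -429], [97.0, 115.7], 63.4), (0.61, [629, 88], [24.8, 102.5], 1.2)] [(0.71, [441, -220], [28.5, 102.6], 170.1), (0.69, [388, -427], [96.6, 115.2], 63.4), (0.61, [628, 88], [24.7, 102.1], 1.2)]
```

View pics/w2c.png

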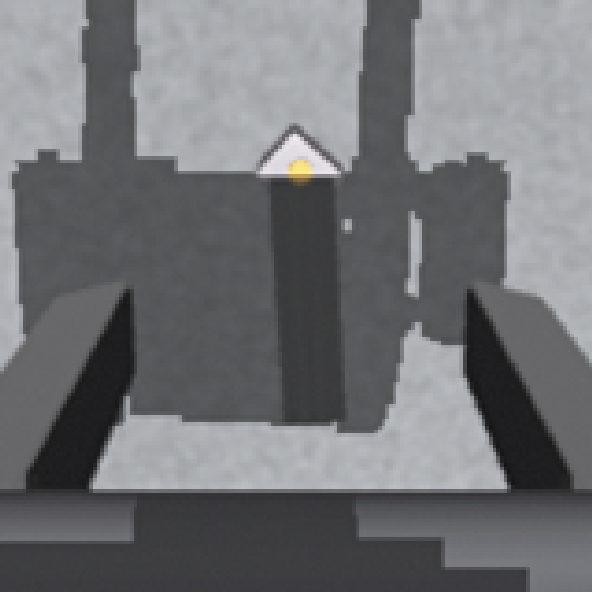

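Tool 1 lies in the tray at (0.629, 0.088). Tool 2's shank runs from crop (301,178) to (314,422), centre (0.430, 0.041), at about +3°.

```bash
python3 - <<'E'
from h import *
go([.430,.0412,.015],np.radians(182.8))
E
```

```text
shift [-0.0503, 0.005, 0.1814] turn [0.1, 0.2, -2.8]
```

>>> servo_tool(
  commands=[-0.05, 0.005, 0.05, 0, 0.1, -2.8, 0.06, -0.05, 0.005, 0.1, 0, 0.1, -2.8, 0.06, -0.05, 0.005, 0.13, 0, 0.1, -2.8, 0.06, -0.05, 0.005, 0.16, 0, 0.1, -2.8, 0.06, -0.05, 0.005, 0.182, 0, 0.1, -2.8, 0.06, -0.05, 0.005, 0.182, 0, 0.1, -2.8, 0.06, -0.05, 0.005, 0.182, 0, 0.1, -2.8, 0.06, -0.05, 0.005, 0.182, 0, 0.1, -2.8, 0.01, -0.05, 0.005, 0.182, 0, 0.1, -2.8, 0.01, -0.05, 0.005, 0.182, 0, 0.1, -2.8, 0.01],
)

```text
time: 9.8
tool_pos: [0.4297, 0.0411, 0.015]
ee_rot: [3.14, 0.003, -3.093]
wrist_force: [0.3, 0.5, 0.2]
width: 0.0333
finger_force: 0.0
```

>>> servo_tool(
  commands=[0, 0, 0, 0, 0, 0, 0.01, 0, 0, 0, 0, 0, 0, 0.01, 0, 0, -0.04, 0, 0, 0, 0.01, 0, 0, -0.08, 0, 0, 0, 0.01, 0, 0, -0.08, 0, 0, 0, 0.01, 0, 0, -0.08, 0, 0, 0, 0.01],
)

```text
time: 10.55
tool_pos: [0.4283, 0.0411, 0.093]
ee_rot: [3.14, -0.001, -3.093]
wrist_force: [-1.2, -0.3, -2.4]
width: 0.0219
finger_force: 30.0
```

```bash
python3 - <<'E'
from h import *
go([.635,.003,.10],np.pi);go([.635,.003,.021],np.pi)
E
```

```text
shift [-0.2046, -0.0481, -0.0073] turn [0.1, -0.1, 2.8]
shift [-0.2047, -0.0483, 0.0717] turn [0.1, -0.1, 2.8]
```

>>> servo_tool(
  commands=[-0.05, -0.012, -0.006, 0, 0, 1, 0.01, -0.1, -0.024, -0.006, 0, 0, 2, 0.01, -0.15, -0.036, -0.006, 0, 0, 2.8, 0.01, -0.19, -0.045, -0.006, 0, 0, 2.8, 0.01, -0.205, -0.048, -0.006, 0, 0, 2.8, 0.01, -0.205, -0.048, -0.006, 0, 0, 2.8, 0.01, -0.205, -0.048, 0.02, 0, 0, 2.8, 0.01, -0.205, -0.048, 0.05, 0, 0, 2.8, 0.01, -0.205, -0.048, 0.07, 0, 0, 2.8, 0.01, -0.205, -0.048, 0.07, 0, 0, 2.8, 0.01],
)

```text
time: 11.8
tool_pos: [0.6345, 0.0034, 0.0227]
ee_rot: [3.14, -0.003, -3.142]
wrist_force: [0.4, 1.1, -2.3]
width: 0.022
finger_force: 30.0
```

>>> servo_tool(
  commands=[0, 0, 0, 0, 0, 0, 0.01, 0, 0, 0, 0, 0, 0, 0.01, 0, 0, 0, 0, 0, 0, 0.01],
)

```text
time: 12.18
tool_pos: [0.6373, 0.0031, 0.0261]
ee_rot: [3.14, 0.004, 3.141]
wrist_force: [-1.1, -0.4, -3.2]
width: 0.0216
finger_force: 30.0
```

Lower about 4 mm more, release and rise, then move over the third tool.

>>> servo_tool(
  commands=[0, 0, 0.003, 0, 0, 0, 0.01, 0, 0, 0.005, 0, 0, 0, 0.01, 0, 0, 0.005, 0, 0, 0, 0.01, 0, 0, 0.005, 0, 0, 0, 0.05, 0, 0, 0.005, 0, 0, 0, 0.05, 0, 0, 0.005, 0, 0, 0, 0.05, 0, 0, -0.05, 0, 0, 0, 0.05, 0, 0, -0.1, 0, 0, 0, 0.05, 0, 0, -0.16, 0, 0, 0, 0.05, 0, 0, -0.175, 0, 0, 0, 0.05],
)

```text
time: 13.42
tool_pos: [0.6386, 0.0028, 0.2066]
ee_rot: [3.141, 0.013, 3.142]
wrist_force: [-0.1, 0.3, -0.2]
width: 0.0499
finger_force: 0.0
```

```bash
python3 - <<'E'
from h import *
go([.395,-.22,.20],np.radians(170))
E
```

```text
shift [0.2436, -0.2228, 0.0034] turn [0.1, 0.7, 10.0]
```

>>> servo_tool(
  commands=[0.04, -0.037, 0.003, 0, 0, 2, 0.06, 0.08, -0.074, 0.003, 0, 0, 4, 0.06, 0.12, -0.11, 0.003, 0, 0, 6, 0.06, 0.16, -0.146, 0.003, 0, 0, 8, 0.06, 0.2, -0.183, 0.003, 0, 0, 10, 0.06, 0.235, -0.215, 0.003, 0, 0, 10, 0.06, 0.2435, -0.223, 0.003, 0, 0, 10, 0.06, 0.2435, -0.223, 0.003, 0, 0, 10, 0.06, 0.2435, -0.223, 0.003, 0, 0, 10, 0.06, 0.2435, -0.223, 0.003, 0, 0, 10, 0.06],
)

```text
time: 14.68
tool_pos: [0.3936, -0.2192, 0.196]
ee_rot: [3.139, 0.001, 2.969]
wrist_force: [-0.4, 0.8, 0.8]
width: 0.0601
finger_force: 0.0
```

```bash
python3 - <<'E'
from h import *
o=robot.get_obs();print(o["tool_pos"],o["ee_rot"]);s=snapshot("wrist")
shank(s,o,320)
t=snapshot("top");print(segs("tool1",t,o,.022),segs("tool1",t,o,.027))
cv2.imwrite("pics/w3c.png",cv2.resize(s["img"][140:300,210:430],None,fx=3.6,fy=3.6,interpolation=0))
E
```

```text
[ 0.39363054 -0.21922382  0.19603303] [3.13941373e+00 1.47433258e-03 2.96896623e+00]
0.74 [314. 182.  23.  78.]
179 319 333 [0.389, -0.2094] 18.2
184 318 335 [0.3953, -0.2098] 22.0
189 318 335 [0.4015, -0.2109] 22.1
194 318 335 [0.4078, -0.2119] 22.2
199 318 334 [0.4141, -0.2136] 21.0
204 318 334 [0.4205, -0.2147] 21.1
209 318 334 [0.4269, -0.2158] 21.2
214 318 334 [0.4334, -0.2169] 21.3
219 317 334 [0.4399, -0.2186] 22.6
224 317 333 [0.4464, -0.2204] 21.5
229 317 333 [0.4531, -0.2215] 21.5
234 317 332 [0.4597, -0.2233] 20.4
239 317 333 [0.4666, -0.2238] 21.7
244 314 334 [0.4732, -0.2263] 27.0
249 315 335 [0.4804, -0.2262] 27.1
254 320 331 [0.4874, -0.2267] 15.5
[(0.67, [632, 88], [25.1, 102.6], 1.2), (0.66, [551, 324], [94.6, 138.7], 28.7), (0.51, [629, 1], [24.8, 105.6], 0.7), (0.51, [481, -230], [19.8, 23.1], 56.3)] [(0.67, [631, 88], [25.0, 102.2], 1.2), (0.66, [550, 323], [94.3, 138.1], 28.7), (0.51, [628, 1], [24.7, 105.1], 0.7), (0.51, [480, -229], [19.7, 23.1], 56.3)]
```

View pics/w3c.png

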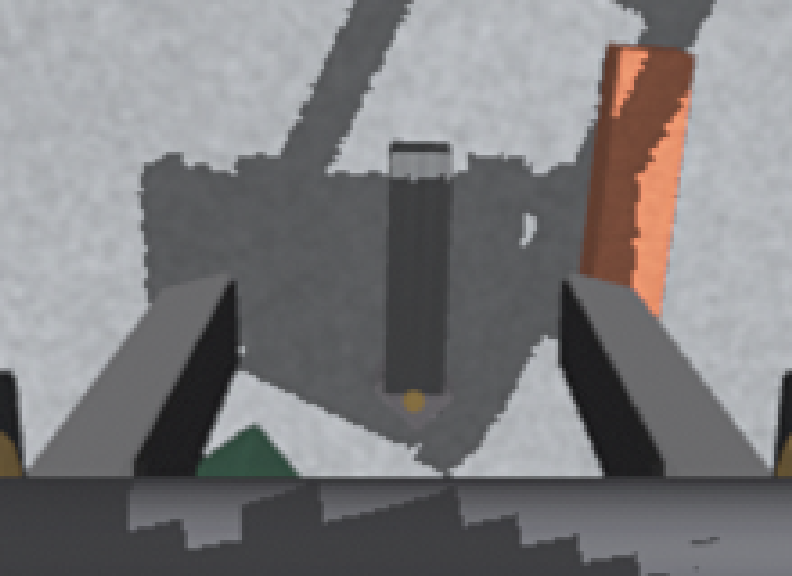

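Tool 3's shank runs from crop (420,150) to (414,393), centre (0.4365, -0.2177), at -11°. The stone is about 16 mm clear of the finger.

```bash
python3 - <<'E'
from h import *
go([.4365,-.2177,.015],np.radians(169))
E
```

```text
shift [-0.0421, 0.0092, 0.1813] turn [0.1, 0.1, 1.0]
```

>>> servo_tool(
  commands=[-0.042, 0.009, 0.05, 0.1, 0, 1, 0.05, -0.042, 0.009, 0.1, 0.1, 0, 1, 0.05, -0.042, 0.009, 0.13, 0.1, 0, 1, 0.05, -0.042, 0.009, 0.16, 0.1, 0, 1, 0.05, -0.042, 0.009, 0.181, 0.1, 0, 1, 0.05, -0.042, 0.009, 0.181, 0.1, 0, 1, 0.05, -0.042, 0.009, 0.181, 0.1, 0, 1, 0.05, -0.042, 0.009, 0.181, 0.1, 0, 1, 0.01, -0.042, 0.009, 0.181, 0.1, 0, 1, 0.01, -0.042, 0.009, 0.181, 0.1, 0, 1, 0.01],
)

```text
time: 16.18
tool_pos: [0.4363, -0.2185, 0.0158]
ee_rot: [-3.141, 0.003, 2.95]
wrist_force: [-0.5, -3.2, 1.7]
width: 0.0235
finger_force: 1.5
```

>>> servo_tool(
  commands=[0, 0, 0, 0, 0, 0, 0.01, 0, 0, 0, 0, 0, 0, 0.01, 0, 0, -0.04, 0, 0, 0, 0.01, 0, 0, -0.085, 0, 0, 0, 0.01, 0, 0, -0.085, 0, 0, 0, 0.01, 0, 0, -0.085, 0, 0, 0, 0.01],
)

```text
time: 16.92
tool_pos: [0.4349, -0.2174, 0.0984]
ee_rot: [3.14, -0.001, 2.95]
wrist_force: [-0.2, 0.3, -4.3]
width: 0.0214
finger_force: 30.0
```

```bash
python3 - <<'E'
from h import *
go([.625,-.082,.10],np.pi);go([.625,-.082,.019],np.pi)
E
```

```text
shift [-0.1608, 0.1692, -0.0016] turn [0.1, -0.1, -11.0]
shift [-0.1609, 0.1691, 0.0794] turn [0.1, -0.1, -11.0]
```

>>> servo_tool(
  commands=[-0.032, 0.034, -0.002, 0, 0, -2, 0.01, -0.064, 0.068, -0.002, 0, 0, -4, 0.01, -0.096, 0.102, -0.002, 0, 0, -7, 0.01, -0.13, 0.137, -0.002, 0, 0, -9, 0.01, -0.161, 0.169, -0.002, 0, 0, -11, 0.01, -0.161, 0.169, -0.002, 0, 0, -11, 0.01, -0.161, 0.169, 0.02, 0, 0, -11, 0.01, -0.161, 0.169, 0.05, 0, 0, -11, 0.01, -0.161, 0.169, 0.073, 0, 0, -11, 0.01, -0.161, 0.169, 0.073, 0, 0, -11, 0.01],
)

```text
time: 18.18
tool_pos: [0.6228, -0.0832, 0.0235]
ee_rot: [3.14, -0.007, 3.14]
wrist_force: [-0.3, 0.0, -2.4]
width: 0.0218
finger_force: 30.0
```

>>> servo_tool(
  commands=[0, 0, 0, 0, 0, 0, 0.01, 0, 0, 0, 0, 0, 0, 0.01, 0, 0, 0, 0, 0, 0, 0.01],
)

```text
time: 18.55
tool_pos: [0.6268, -0.0833, 0.0286]
ee_rot: [-3.141, 0.003, 3.141]
wrist_force: [0.4, -0.2, -2.5]
width: 0.0222
finger_force: 30.0
```

>>> servo_tool(
  commands=[0, 0, 0.004, 0, 0, 0, 0.01, 0, 0, 0.008, 0, 0, 0, 0.01, 0, 0, 0.008, 0, 0, 0, 0.01, 0, 0, 0.008, 0, 0, 0, 0.05, 0, 0, 0.008, 0, 0, 0, 0.05, 0, 0, 0.008, 0, 0, 0, 0.05, 0, 0, -0.05, 0, 0, 0, 0.05, 0, 0, -0.1, 0, 0, 0, 0.05, 0, 0, -0.16, 0, 0, 0, 0.05, 0, 0, -0.2, 0, 0, 0, 0.05],
)

```text
time: 19.8
tool_pos: [0.6267, -0.0832, 0.2315]
ee_rot: [-3.14, 0.006, 3.141]
wrist_force: [0.3, -0.2, -0.1]
width: 0.0504
finger_force: 0.0
```

>>> servo_tool(
  commands=[0.02, 0.03, -0.06, 0, 0, 0, 0.094, 0.05, 0.06, -0.1, 0, 0, 0, 0.094, 0.09, 0.1, -0.1, 0, 0, 0, 0.094, 0.09, 0.1, -0.1, 0, 0, 0, 0.094, 0.09, 0.1, -0.1, 0, 0, 0, 0.094],
)

```text
time: 20.42
tool_pos: [0.5361, 0.0168, 0.3272]
ee_rot: [-3.141, 0.002, -3.142]
wrist_force: [0.4, -0.5, 0.2]
width: 0.0935
finger_force: 0.0
```

```bash
python3 - <<'E'
from h import *
go([.54,.28,.34],np.radians(118.8))
E
```

```text
shift [-0.0039, 0.2632, -0.0131] turn [0.0, 0.1, 61.2]
```

>>> servo_tool(
  commands=[0, 0.04, -0.013, 0, 0, 10, 0.094, 0, 0.08, -0.013, 0, 0, 20, 0.094, 0, 0.12, -0.013, 0, 0, 30, 0.094, 0, 0.16, -0.013, 0, 0, 40, 0.094, 0, 0.2, -0.013, 0, 0, 50, 0.094, 0, 0.24, -0.013, 0, 0, 60, 0.094, -0.004, 0.263, -0.013, 0, 0, 61.2, 0.094, -0.004, 0.263, -0.013, 0, 0, 61.2, 0.094, -0.004, 0.263, -0.013, 0, 0, 61.2, 0.094, -0.004, 0.263, -0.013, 0, 0, 61.2, 0.094],
)

```text
time: 21.68
tool_pos: [0.5404, 0.2787, 0.3404]
ee_rot: [3.14, 0.001, 2.072]
wrist_force: [-0.2, -0.2, 0.2]
width: 0.0943
finger_force: 0.0
```

```bash
python3 - <<'E'
from h import *
o=robot.get_obs();print(o["tool_pos"],o["ee_rot"]);s=snapshot("wrist")
for n in("scanner","scan_trigger"):print(n,[(round(r["conf"],2),np.round(r["box"])) for r in spotter.trace(n,s)])
cv2.imwrite("pics/w4.png",cv2.resize(s["img"][:320],None,fx=1.25,fy=1.25,interpolation=0))
np.savez("w4.npz",img=s["img"])
import pickle;pickle.dump((o,{k:s[k] for k in("hand_eye","camera_matrix","img")}),open("w4.pkl","wb"))
t=snapshot("top");print(segs("tool1",t,o,.027,.2))
E
```

```text
[0.5403778  0.27869092 0.34036383] [3.14045440e+00 1.42749238e-03 2.07154575e+00]
scanner [(0.69, array([292., 119.,  83.,  57.]))]
scan_trigger [(0.77, array([314., 139.,   9.,  27.]))]
[(0.7, [632, -84], [28.0, 105.3], 180.0), (0.62, [629, 1], [24.7, 102.0], 0.7), (0.54, [631, 88], [25.0, 102.2], 1.4), (0.45, [554, 301], [51.6, 123.2], 28.7)]
```

View pics/w4.png

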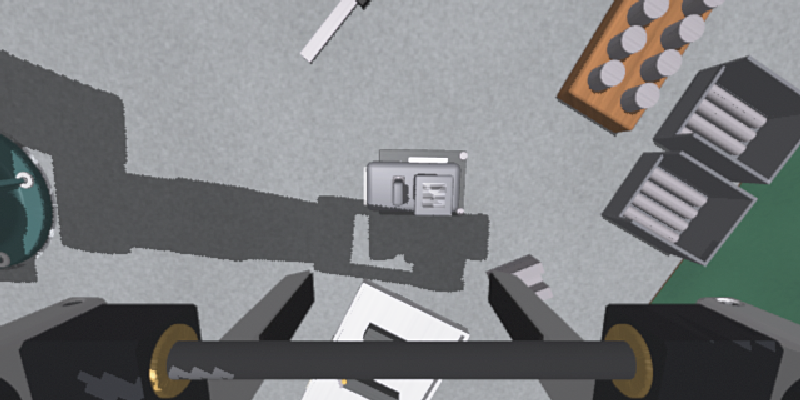

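Wrist view: grip at view (433,196), trigger to its left at (397,192), edges aligned with the image. I'll zoom in for the exact top face.

```bash
python3 - <<'E'
from h import *
import pickle
o,s=pickle.load(open("w4.pkl","rb"))
cv2.imwrite("pics/w4c.png",cv2.resize(s["img"][112:184,286:382],None,fx=8,fy=8,interpolation=0))
E
```

```text
(no output)
```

View pics/w4c.png

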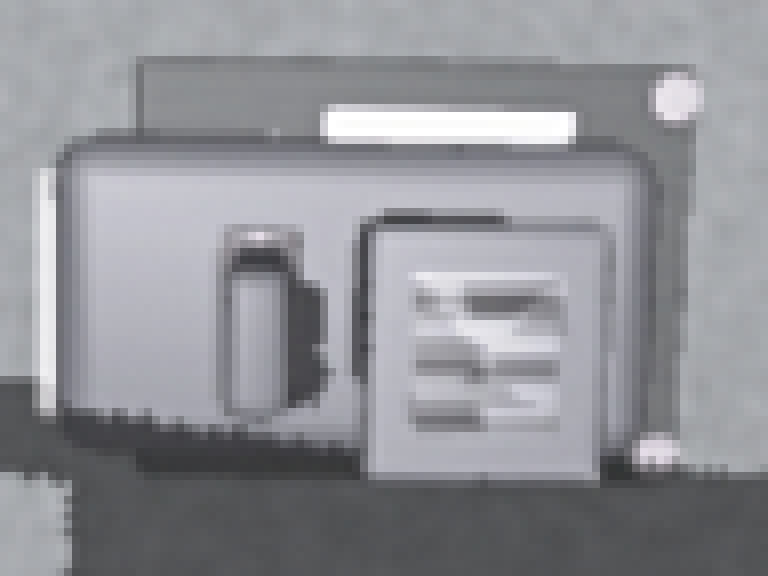

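```bash
python3 - <<'E'
from h import *
import pickle
o,s=pickle.load(open("w4.pkl","rb"))
f=lambda L,z:at(s,np.array(L)/8.+[286,112],z,o)[:,:2]
g=f([(365,228),(608,228),(600,482),(365,482)],.195);print(g.round(4).tolist(),g.mean(0))
print([np.linalg.norm(g[i]-g[i-1]).round(4) for i in range(4)])
tr=f([(225,270),(290,270),(290,418),(225,418)],.186);print("trig",tr.mean(0),np.linalg.norm(tr[0]-tr[1]),np.linalg.norm(tr[1]-tr[2]))
d=g.mean(0)-tr.mean(0);print("axis",np.degrees(np.arctan2(d[1],d[0])),np.linalg.norm(d))
b=f([(140,62),(690,68),],.01);d=b[1]-b[0];print("base",np.degrees(np.arctan2(d[1],d[0])),np.linalg.norm(d))
h=f([(90,150),(630,155),],.098);d=h[1]-h[0];print("head",np.degrees(np.arctan2(d[1],d[0])))
for a in [g[1]-g[0],g[2]-g[3]]:print(np.degrees(np.arctan2(a[1],a[0])))
E
```

```text
[[0.5251, 0.3322], [0.5543, 0.3482], [0.5712, 0.3174], [0.5422, 0.3016]] [0.54820765 0.32483543]
[np.float64(0.0351), np.float64(0.0333), np.float64(0.0351), np.float64(0.033)]
trig [0.52012176 0.31042334] 0.009197429197880504 0.020977554137035066
axis 27.16432623726115 0.03156779005161583
base 28.102531195544792 0.11785598909993744
head 28.18942779352894
28.706821276885645
28.706779146210863
```

```bash
python3 - <<'E'
from h import *
go([.5429,.3223,.160],np.radians(118.4))
E
```

```text
shift [0.0363, 0.0229, 0.1807] turn [0.1, 0.1, 0.4]
```

>>> servo_tool(
  commands=[0.036, 0.023, 0, 0, 0, 0.4, 0.094, 0.036, 0.023, 0.03, 0, 0, 0.4, 0.094, 0.036, 0.023, 0.08, 0, 0, 0.4, 0.094, 0.036, 0.023, 0.12, 0, 0, 0.4, 0.094, 0.036, 0.023, 0.15, 0, 0, 0.4, 0.094, 0.036, 0.023, 0.18, 0, 0, 0.4, 0.094, 0.036, 0.023, 0.18, 0, 0, 0.4, 0.094, 0.036, 0.023, 0.18, 0, 0, 0.4, 0.094, 0.036, 0.023, 0.18, 0, 0, 0.4, 0.07, 0.036, 0.023, 0.18, 0, 0, 0.4, 0.07],
)

```text
time: 23.18
tool_pos: [0.5437, 0.3229, 0.162]
ee_rot: [3.138, 0.001, 2.066]
wrist_force: [0.1, 0.2, 0.0]
width: 0.0777
finger_force: 0.0
```

```bash
python3 - <<'E'
from h import *
go([.5429,.3223,.160],np.radians(118.4))
o=robot.get_obs();s=snapshot("wrist")
cv2.imwrite("pics/w5.png",s["img"][100:400,160:480])
E
```

```text
shift [-0.0001, -0.0009, 0.002] turn [0.2, 0.1, -0.0]
```

View pics/w5.png

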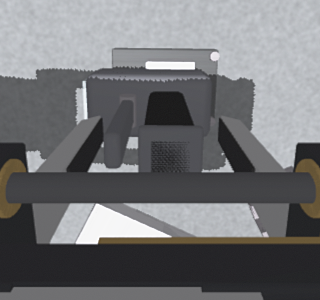

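The trigger (118,140) and the grip (170,130) lie between the fingers, roughly centred. Next, the squeeze.

>>> servo_tool(
  commands=[0, -0.001, 0.002, 0, 0, 0, 0.058, 0, -0.001, 0.002, 0, 0, 0, 0.058, 0, -0.001, 0.002, 0, 0, 0, 0.058, 0, -0.001, 0.002, 0, 0, 0, 0.03, 0, -0.001, 0.002, 0, 0, 0, 0.03, 0, -0.001, 0.002, 0, 0, 0, 0.03, 0, -0.001, 0.002, 0, 0, 0, 0.03],
)

```text
time: 24.1
tool_pos: [0.5423, 0.3221, 0.1583]
ee_rot: [3.14, 0.001, 2.066]
wrist_force: [0.3, 1.3, 1.7]
width: 0.0433
finger_force: 30.6
```

>>> servo_tool(
  commands=[0, 0, 0, 0, 0, 0, 0.03, 0, 0, 0, 0, 0, 0, 0.03],
)

```text
time: 24.35
tool_pos: [0.5422, 0.3221, 0.1583]
ee_rot: [3.14, 0.001, 2.066]
wrist_force: [1.5, 1.6, 1.6]
width: 0.043
finger_force: 30.6
```

>>> servo_tool(
  commands=[0, 0, 0, 0, 0, 0, 0.08, 0, 0, 0, 0, 0, 0, 0.08, 0, 0, 0, 0, 0, 0, 0.09, 0, 0, 0, 0, 0, 0, 0.09, 0, 0, 0, 0, 0, 0, 0.09],
)

```text
time: 24.98
tool_pos: [0.5425, 0.3223, 0.1584]
ee_rot: [3.139, 0.001, 2.066]
wrist_force: [0.4, 0.2, 0.6]
width: 0.0884
finger_force: 0.0
```

```bash
python3 - <<'E'
from h import *
o=robot.get_obs();print(o["width"]);s=snapshot("wrist")
print([(round(r["conf"],2),np.round(r["box"])) for r in spotter.trace("scan_trigger",s)])
t=snapshot("top")
for n in("counter","knob_grip"):
  for r in spotter.trace(n,t)[:1]: print(n,r["conf"],r["box"])
  print(segs(n,t,o,.06),segs(n,t,o,.09))
cv2.imwrite("pics/t5.png",cv2.resize(t["img"][155:225,405:485],None,fx=8,fy=8,interpolation=2))
E
```

```text
0.08844446779441338
[(0.93, array([266., 195.,  29.,  76.]))]
counter 0.67 [415.7, 161.6, 55.9, 57.1]
[(0.67, [571, -315], [128.9, 143.8], 117.1), (0.6, [728, -271], [60.8, 90.0], 143.3)] [(0.67, [565, -306], [125.6, 140.2], 117.1), (0.6, [718, -264], [59.3, 87.7], 143.3)]
knob_grip 0.67 [432.8, 177.0, 24.7, 26.2]
[(0.67, [576, -325], [68.8, 69.8], 114.0), (0.43, [620, 0], [27.0, 102.3], 0.7)] [(0.67, [570, -316], [67.1, 68.0], 114.0), (0.43, [612, 1], [26.3, 99.6], 0.7)]
```

View pics/t5.png

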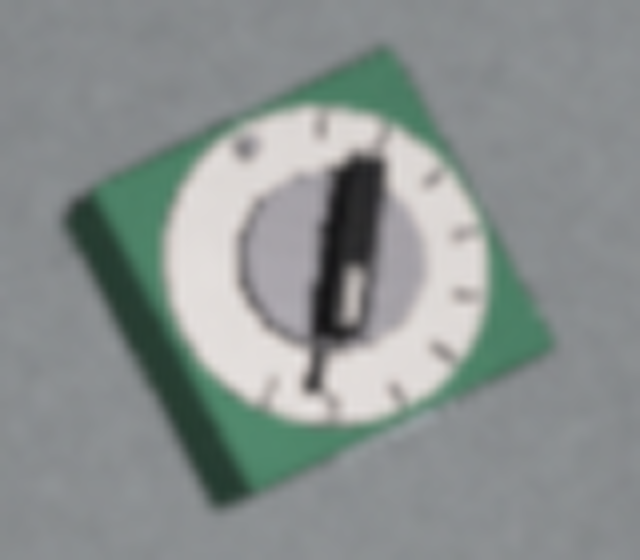

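Trigger is released. The pin is at (245,147) and the pointer tip at (313,385), so the counter's +x is at about 29° and the pointer at about 173°. That puts the knob at about 3.77 rad, so it needs about 216° anticlockwise, in two grips.

```bash
python3 - <<'E'
from h import *
go([.5425,.30,.34],np.radians(118.4));go([.56,0,.30],np.radians(55));go([.55,-.315,.25],np.radians(-7))
E
```

```text
shift [-0.0198, -0.01, -0.1817] turn [0.1, 0.1, -0.0]
shift [-0.292, -0.1373, -0.1415] turn [0.1, 0.0, 63.4]
shift [-0.5643, -0.2959, -0.0914] turn [0.1, -0.1, 125.4]
```

>>> servo_tool(
  commands=[0, 0, -0.05, 0, 0, 0, 0.094, 0, 0, -0.1, 0, 0, 0, 0.094, 0, 0, -0.16, 0, 0, 0, 0.094, -0.02, -0.01, -0.18, 0, 0, 0, 0.094, -0.07, -0.033, -0.175, 0, 0, 10, 0.094, -0.12, -0.056, -0.17, 0, 0, 20, 0.06, -0.17, -0.08, -0.16, 0, 0, 30, 0.06, -0.22, -0.104, -0.15, 0, 0, 40, 0.06, -0.265, -0.125, -0.145, 0, 0, 50, 0.06, -0.292, -0.137, -0.14, 0, 0, 60, 0.06],
)

```text
time: 26.68
tool_pos: [0.5592, -0.0031, 0.2966]
ee_rot: [-3.141, 0.001, 1.01]
wrist_force: [-0.9, 0.0, -0.3]
width: 0.0604
finger_force: 0.0
```

```bash
python3 - <<'E'
from h import *
go([.55,-.315,.25],np.radians(-7))
E
```

```text
shift [-0.269, 0.158, 0.0469] turn [0.0, 0.1, 64.9]
```

>>> servo_tool(
  commands=[-0.045, 0.026, 0.008, 0, 0, 10, 0.06, -0.09, 0.053, 0.016, 0, 0, 20, 0.06, -0.135, 0.079, 0.024, 0, 0, 30, 0.06, -0.18, 0.106, 0.032, 0, 0, 40, 0.06, -0.225, 0.132, 0.04, 0, 0, 50, 0.06, -0.26, 0.153, 0.045, 0, 0, 60, 0.06, -0.269, 0.158, 0.047, 0, 0, 65, 0.06, -0.269, 0.158, 0.047, 0, 0, 65, 0.06, -0.269, 0.158, 0.047, 0, 0, 65, 0.06, -0.269, 0.158, 0.047, 0, 0, 65, 0.06],
)

```text
time: 27.92
tool_pos: [0.5539, -0.311, 0.2519]
ee_rot: [3.141, -0.002, -0.114]
wrist_force: [-0.5, 0.1, -0.0]
width: 0.0601
finger_force: 0.0
```

```bash
python3 - <<'E'
from h import *
import pickle
o=robot.get_obs();print(o["tool_pos"],o["ee_rot"]);s=snapshot("wrist")
pickle.dump((o,{k:s[k] for k in("hand_eye","camera_matrix","img")}),open("w6.pkl","wb"))
print([(round(r["conf"],2),np.round(r["box"])) for r in spotter.trace("knob_grip",s)])
cv2.imwrite("pics/w6.png",cv2.resize(s["img"][110:310,220:420],None,fx=3,fy=3,interpolation=0))
E
```

```text
[ 0.55393076 -0.31097567  0.25188667] [ 3.14133269e+00 -1.98985463e-03 -1.13560651e-01]
[(0.76, array([299., 135.,  56.,  71.]))]
```

View pics/w6.png

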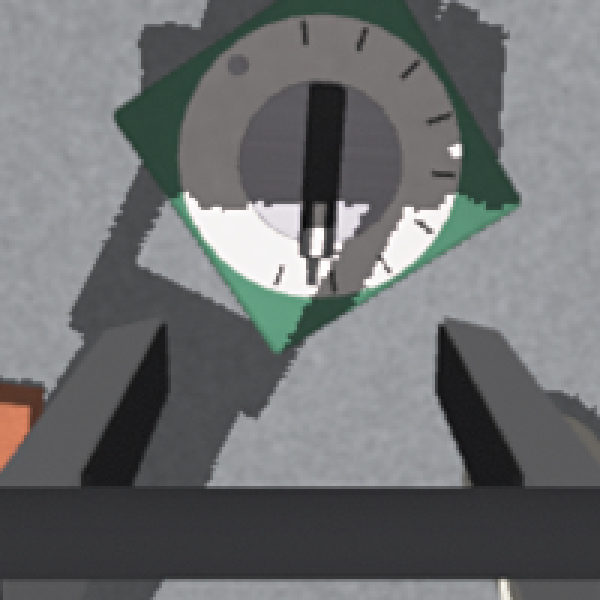

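```bash
python3 - <<'E'
from h import *
import pickle
o,s=pickle.load(open("w6.pkl","rb"))
f=lambda L,z:at(s,np.array(L)/3.+[220,110],z,o)[:,:2]
d=f([(238,160),(402,160),(320,79),(320,242)],.075);print("disc",d.round(4).tolist(),d.mean(0),np.linalg.norm(d[0]-d[1]),np.linalg.norm(d[2]-d[3]))
b=f([(308,82),(347,84),(336,257),(299,256)],.105);print("bar",b.round(4).tolist(),b.mean(0))
a=(b[2]+b[3]-b[0]-b[1])/2;print(np.linalg.norm(a),np.degrees(np.arctan2(a[1],a[0])),np.linalg.norm(b[0]-b[1]))
w=f([(179,155),(462,155),(320,13),(320,297)],.061);print("dial",w.mean(0))
c=f([(115,117),(278,352),(520,203)],.06);print([np.degrees(np.arctan2(*(c[i]-c[i-1])[::-1])).round(1) for i in(1,2)],(c[0]+c[2])/2, np.linalg.norm(c[0]-c[1]))
pt=f([(311,282)],.077)-d.mean(0);print("ptr",np.degrees(np.arctan2(pt[:,1],pt[:,0])))
E
```

```text
disc [[0.5804, -0.2874], [0.5728, -0.3542], [0.6089, -0.3243], [0.5424, -0.3171]] [ 0.57613617 -0.32072797] 0.06718133403900875 0.06687956008202364
bar [[0.6092, -0.3192], [0.6068, -0.3333], [0.5425, -0.3226], [0.5445, -0.3085]] [ 0.57572705 -0.32090883]
0.06542407446563427 170.55740211347788 0.014315715125860416
dial [ 0.57586709 -0.32112134]
[np.float64(-153.4), np.float64(-63.6)] [ 0.57458542 -0.32083394] 0.1250559956372209
ptr [169.48164418]
```

```bash
python3 - <<'E'
from h import *
go([.576,-.321,.091],np.radians(-9.5))
E
```

```text
shift [0.0226, 0.0074, 0.1611] turn [0.0, -0.1, 3.0]
```

>>> servo_tool(
  commands=[0.0226, 0.0074, 0.03, 0, 0, 3, 0.06, 0.0226, 0.0074, 0.07, 0, 0, 3, 0.06, 0.0226, 0.0074, 0.1, 0, 0, 3, 0.05, 0.0226, 0.0074, 0.13, 0, 0, 3, 0.05, 0.0226, 0.0074, 0.155, 0, 0, 3, 0.05, 0.0226, 0.0074, 0.155, 0, 0, 3, 0.05, 0.0226, 0.0074, 0.155, 0, 0, 3, 0.05, 0.0226, 0.0074, 0.155, 0, 0, 3, 0.05],
)

```text
time: 29.02
tool_pos: [0.5767, -0.3223, 0.0988]
ee_rot: [3.14, -0.005, -0.167]
wrist_force: [0.3, 0.1, 0.2]
width: 0.0499
finger_force: 0.0
```

```bash
python3 - <<'E'
from h import *
go([.576,-.321,.091],np.radians(-9.5))
E
```

```text
shift [-0.001, -0.0011, 0.0078] turn [0.1, -0.3, -0.1]
```

>>> servo_tool(
  commands=[-0.001, -0.001, 0.007, 0, 0, 0, 0.05, -0.001, -0.001, 0.007, 0, 0, 0, 0.05, -0.001, -0.001, 0.007, 0, 0, 0, 0.005, -0.001, -0.001, 0.007, 0, 0, 0, 0.005, -0.001, -0.001, 0.007, 0, 0, 0, 0.005, -0.001, -0.001, 0.007, 0, 0, 0, 0.005, -0.001, -0.001, 0.007, 0, 0, 0, 0.005],
)

```text
time: 29.9
tool_pos: [0.575, -0.3208, 0.0897]
ee_rot: [3.141, -0.002, -0.168]
wrist_force: [0.3, -1.2, -0.3]
width: 0.0139
finger_force: 30.0
```

>>> servo_tool(
  commands=[0, 0, 0, 0, 0, -7, 0.005, 0, 0, 0, 0, 0, -14, 0.005, 0, 0, 0, 0, 0, -21, 0.005, 0, 0, 0, 0, 0, -28, 0.005, 0, 0, 0, 0, 0, -35, 0.005, 0, 0, 0, 0, 0, -42, 0.005, 0, 0, 0, 0, 0, -49, 0.005, 0, 0, 0, 0, 0, -56, 0.005, 0, 0, 0, 0, 0, -63, 0.005, 0, 0, 0, 0, 0, -70, 0.005],
)

```text
time: 31.15
tool_pos: [0.5755, -0.3222, 0.0897]
ee_rot: [3.137, 0.001, 1.057]
wrist_force: [2.4, -2.5, -2.1]
width: 0.014
finger_force: 30.0
```

>>> servo_tool(
  commands=[0, 0, 0, 0, 0, -7, 0.005, 0, 0, 0, 0, 0, -14, 0.005, 0, 0, 0, 0, 0, -21, 0.005, 0, 0, 0, 0, 0, -28, 0.005, 0, 0, 0, 0, 0, -35, 0.005, 0, 0, 0, 0, 0, -42, 0.005, 0, 0, 0, 0, 0, -49, 0.005, 0, 0, 0, 0, 0, -56, 0.005, 0, 0, 0, 0, 0, -63, 0.005, 0, 0, 0, 0, 0, -70, 0.005],
)

```text
time: 32.4
tool_pos: [0.577, -0.322, 0.0897]
ee_rot: [3.139, 0.007, 2.279]
wrist_force: [6.3, -3.6, -3.2]
width: 0.0136
finger_force: 30.0
```

>>> servo_tool(
  commands=[0, 0, 0, 0, 0, 0, 0.005, 0, 0, 0, 0, 0, 0, 0.005],
)

```text
time: 32.65
tool_pos: [0.577, -0.322, 0.0897]
ee_rot: [3.139, 0.007, 2.276]
wrist_force: [4.8, -3.4, -3.0]
width: 0.0134
finger_force: 30.0
```

>>> servo_tool(
  commands=[0, 0, 0, 0, 0, 0, 0.05, 0, 0, 0, 0, 0, 0, 0.05, 0, 0, 0, 0, 0, 0, 0.05, 0, 0, -0.03, 0, 0, 0, 0.05, 0, 0, -0.06, 0, 0, 0, 0.05, 0, 0, -0.06, 0, 0, 10, 0.05, 0, 0, -0.06, 0, 0, 20, 0.05, 0, 0, -0.06, 0, 0, 30, 0.05, 0, 0, -0.06, 0, 0, 40, 0.05, 0, 0, -0.06, 0, 0, 50, 0.05],
)

```text
time: 33.9
tool_pos: [0.5747, -0.3205, 0.1497]
ee_rot: [3.14, -0.0, 1.397]
wrist_force: [0.6, 0.2, -1.0]
width: 0.0496
finger_force: 0.0
```

>>> servo_tool(
  commands=[0, 0, 0, 0, 0, 10, 0.05, 0, 0, 0, 0, 0, 20, 0.05, 0, 0, 0, 0, 0, 30, 0.05, 0, 0, 0, 0, 0, 40, 0.05, 0, 0, 0, 0, 0, 50, 0.05, 0, 0, 0, 0, 0, 60, 0.05, 0, 0, 0, 0, 0, 70, 0.05, 0, 0, 0, 0, 0, 80, 0.05, 0, 0, 0, 0, 0, 90, 0.05, 0, 0, 0, 0, 0, 100, 0.05],
)

```text
time: 35.15
tool_pos: [0.5747, -0.3205, 0.1496]
ee_rot: [-3.141, -0.001, -0.348]
wrist_force: [0.7, 0.8, 0.1]
width: 0.0504
finger_force: 0.0
```

>>> servo_tool(
  commands=[0, 0, 0, 0, 0, 10, 0.05, 0, 0, 0, 0, 0, 20, 0.05, 0, 0, 0, 0, 0, 30, 0.05, 0, 0, 0, 0, 0, 30, 0.05, 0, 0, 0, 0, 0, 30, 0.05],
)

```text
time: 35.78
tool_pos: [0.5748, -0.3206, 0.1496]
ee_rot: [-3.141, -0.001, -0.863]
wrist_force: [0.5, 0.4, 0.1]
width: 0.0502
finger_force: 0.0
```

```bash
python3 - <<'E'
from h import *
go([.576,-.321,.090],np.radians(-49.6))
o=robot.get_obs();print(o["joint_positions"])
E
```

```text
shift [0.0011, -0.0006, 0.0597] turn [-0.1, -0.1, 0.1]
[-5.95186309e-01  3.46651363e-01  1.19403406e+00  6.46835762e-04
  1.59943862e+00  1.83900261e+00]
```

>>> servo_tool(
  commands=[0.001, -0.0006, 0.03, 0, 0, 0, 0.05, 0.001, -0.0006, 0.06, 0, 0, 0, 0.05, 0.001, -0.0006, 0.06, 0, 0, 0, 0.05, 0.001, -0.0006, 0.06, 0, 0, 0, 0.05, 0.001, -0.0006, 0.06, 0, 0, 0, 0.005, 0.001, -0.0006, 0.06, 0, 0, 0, 0.005, 0.001, -0.0006, 0.06, 0, 0, 0, 0.005, 0.001, -0.0006, 0.06, 0, 0, 0, 0.005, 0.001, -0.0006, 0.06, 0, 0, 0, 0.005],
)

```text
time: 36.9
tool_pos: [0.5761, -0.321, 0.0897]
ee_rot: [-3.14, -0.001, -0.866]
wrist_force: [1.3, 0.3, 0.1]
width: 0.0137
finger_force: 30.0
```

>>> servo_tool(
  commands=[0, 0, 0, 0, 0, -7, 0.005, 0, 0, 0, 0, 0, -14, 0.005, 0, 0, 0, 0, 0, -21, 0.005, 0, 0, 0, 0, 0, -28, 0.005, 0, 0, 0, 0, 0, -35, 0.005, 0, 0, 0, 0, 0, -42, 0.005, 0, 0, 0, 0, 0, -49, 0.005, 0, 0, 0, 0, 0, -56, 0.005, 0, 0, 0, 0, 0, -63, 0.005, 0, 0, 0, 0, 0, -70, 0.005],
)

```text
time: 38.15
tool_pos: [0.5761, -0.3211, 0.0897]
ee_rot: [3.14, -0.001, 0.36]
wrist_force: [0.2, -0.2, -0.2]
width: 0.0138
finger_force: 30.0
```

```bash
python3 - <<'E'
from h import *
o=robot.get_obs();print(o["wrist_torque"],np.degrees(o["ee_rot"][2]))
E
```

```text
[-0.01800267  0.19616218 -0.04271734] 20.61221966699047
```

>>> servo_tool(
  commands=[0, 0, 0, 0, 0, -2, 0.005, 0, 0, 0, 0, 0, -4, 0.005, 0, 0, 0, 0, 0, -6, 0.005, 0, 0, 0, 0, 0, -6, 0.005],
)

```text
time: 38.65
tool_pos: [0.5761, -0.3212, 0.0897]
ee_rot: [3.14, -0.001, 0.461]
wrist_force: [-0.4, -1.0, 0.2]
width: 0.0142
finger_force: 30.0
```

```bash
python3 - <<'E'
from h import *
o=robot.get_obs();print(o["wrist_torque"],np.degrees(o["ee_rot"][2]))
E
```

```text
[-0.14736892  0.08676449 -0.01477066] 26.385332204966154
```

>>> servo_tool(
  commands=[0, 0, 0, 0, 0, -2, 0.005, 0, 0, 0, 0, 0, -3, 0.005, 0, 0, 0, 0, 0, -3, 0.005],
)

```text
time: 39.02
tool_pos: [0.5761, -0.3212, 0.0897]
ee_rot: [3.14, -0.001, 0.512]
wrist_force: [0.0, 0.3, 1.1]
width: 0.0144
finger_force: 31.0
```

```bash
python3 - <<'E'
from h import *
o=robot.get_obs();print(o["wrist_torque"],o["joint_torque"][5],np.degrees(o["ee_rot"][2]))
E
```

```text
[-0.11187247  0.00864459 -0.64123136] -0.701343510299921 29.35235597689099
```

>>> servo_tool(
  commands=[0, 0, 0, 0, 0, -2, 0.005, 0, 0, 0, 0, 0, -3, 0.005, 0, 0, 0, 0, 0, -3, 0.005],
)

```text
time: 39.4
tool_pos: [0.5759, -0.3213, 0.0897]
ee_rot: [3.14, -0.001, 0.565]
wrist_force: [0.8, -1.4, 1.1]
width: 0.0147
finger_force: 32.8
```

```bash
python3 - <<'E'
from h import *
o=robot.get_obs();print(o["wrist_torque"],o["joint_torque"][5],np.degrees(o["ee_rot"][2]))
E
```

```text
[-0.3014187   0.12043413 -0.80757201] -0.8725324273109436 32.37294953569321
```

The torque rise shows the knob is on its stop. Release, rise and check.

>>> servo_tool(
  commands=[0, 0, 0, 0, 0, 0, 0.05, 0, 0, 0, 0, 0, 0, 0.05, 0, 0, 0, 0, 0, 0, 0.05, 0, 0, -0.03, 0, 0, 0, 0.05, 0, 0, -0.09, 0, 0, 0, 0.05, -0.03, 0, -0.15, 0, 0, 0, 0.05, -0.08, 0, -0.18, 0, 0, 0, 0.05, -0.08, 0, -0.18, 0, 0, 0, 0.05, -0.08, 0, -0.18, 0, 0, 0, 0.05],
)

```text
time: 40.52
tool_pos: [0.5082, -0.3634, 0.2687]
ee_rot: [-3.141, -0.002, 0.565]
wrist_force: [0.1, 0.4, 0.0]
width: 0.05
finger_force: 0.0
```

```bash
python3 - <<'E'
from h import *
import pickle
o=robot.get_obs();print(o["tool_pos"]);s=snapshot("wrist")
pickle.dump((o,{k:s[k] for k in("hand_eye","camera_matrix","img")}),open("w7.pkl","wb"))
t=snapshot("scene");u=snapshot("top")
a=cv2.resize(s["img"][60:260,200:440],(480,400),interpolation=0)
print([(round(r["conf"],2),np.round(r["box"])) for r in spotter.trace("knob_grip",s)])
print(segs("tool1",u,o,.027),segs("stone",u,o,.022))
b=cv2.resize(t["img"][180:300,200:400],(320,192)); c=cv2.resize(u["img"][130:270,260:400],(320,320))
cv2.imwrite("pics/w7.png",np.hstack([cv2.copyMakeBorder(a,0,112,0,0,0),np.vstack([b,c])]))
E
```

```text
[ 0.50824686 -0.36337162  0.2686635 ]
[]
[(0.53, [630, -86], [24.9, 102.1], 179.9), (0.5, [629, 1], [24.7, 102.0], 0.7), (0.49, [618, 44], [29.3, 105.9], 174.4)] [(0.73, [617, 46], [23.7, 102.7], 171.8), (0.65, [550, 324], [90.5, 139.8], 28.7), (0.58, [540, 339], [27.5, 42.2], 52.9), (0.42, [633, -85], [28.2, 105.8], 180.0)]
```

View pics/w7.png

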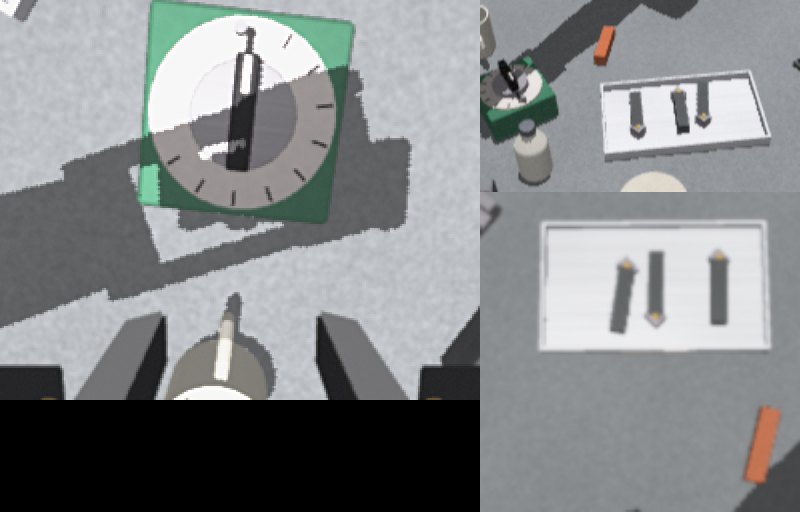

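The knob pointer at (246,30) meets the pin. All three tools lie flat in the tray; one was nudged to y≈0.044 but it's still clear of its neighbour. Checking the knob angle numerically before handing in.

```bash
python3 - <<'E'
from h import *
import pickle
o,s=pickle.load(open("w7.pkl","rb"))
f=lambda L,z:at(s,np.array(L)/2.+[200,60],z,o)[:,:2]
ang=lambda p:np.degrees(np.arctan2(*(p[1]-p[0])[::-1]))
print("bar L/R",ang(f([(227,169),(240,54)],.105)),ang(f([(249,171),(262,55)],.105)))
print("box L/R",ang(f([(139,203),(151,2)],.06)),ang(f([(328,222),(354,22)],.06)))
E
```

```text
bar L/R 25.566002917311906 26.130051996000997
box L/R 26.66120871369579 27.06268582161509
```

```bash
python3 -c "
from bench import close_job;print(close_job())"
```

```text
the job is handed in; nothing more can be done
None
```

The job is handed in: all three tools present lie flat in the tray, then the scanner trigger was squeezed and released, then the reset knob was turned back to its zero stop. The squeeze read 43 mm at 30 N rather than the stated 41 to 42 mm. The knob's last image read within about 1° of zero, after the wrist torque had shown it against the stop.

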